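# Weigh the tea caddy on the spring scale

## Task

Weigh the oblong copper tea caddy: hang it by the peak of its bail on the spring scale's hook, lowering it slowly until the spring carries all of its weight before you let go, and leave it hanging untouched until the pointer has stood still for two seconds. Then take hold of it again, lift it slowly off the hook and stand it upright, wholly on the square of the wooden serving board. Never jerk the scale, let the caddy fall or disturb the other things on the counter.

Things in the scene. Friction and masses are not known exactly. Their poses are not given: they have to be found in the camera images.
- caddy_mid (a point): Tea caddy to weigh: closed OBLONG copper tin 80 (x) x 50 (y) x 72 mm (brass lid knob up to 88 mm), 0.16 to 0.54 kg, contents unknown. Point: on its axis, 40 mm above the underside; z up. To clear bail and hook, grasp it across its y sides (50 mm) 28 mm from this point towards own -x (the end facing the robot within 0.3 rad), gripper tilted 20 to 30 degrees, its body leaning to -x.
- caddy_bail (a point): Underside of the caddy's bail at its peak, 130 mm above caddy_mid, same axes: the place that rests on the hook. The bail is rigid upright 5 mm wire in the tin's own y-z plane: legs up from the middle of the y sides (60 mm apart over all), closing in from 118 mm up to a blunt peak, top 175 mm above the tin's underside.
- hook_saddle (a point): Lowest inside point of the scale's hook, seat of the bail: 280 mm up when unloaded, moves with the hook. Axes as the scale. 5 mm wire hook in its x-z plane: tip on the -x side, 17 mm out and 20 mm above the saddle; back 16 mm to +x, bending at 34 to 46 mm up into the vertical rod over the saddle. Bring the bail in from -x with its underside 24 to 36 mm above the saddle, then lower.
- hook (a joint): Travel of hook and red pointer, m: 0 unloaded, growing downward to a hard stop at 0.070. Spring rate 100 N/m (10 mm for each 100 g), little damping. Delicate, damaged by: hook speeds, up or down, over 0.12 m/s, or over 0.05 m/s once the caddy is let go (let go within 2 mm of balance: under 0.2 N left in the hand); pulling it beyond 0.068; pushes over 15 N.
- scale: Spring scale on a stand, fixed: grey base plate 280 x 180 x 12 mm, 16 mm column at own x = 110, y = 70 mm, arm at 550 mm; under the arm's end a clear tube with the spring (36 mm across, 358 to 525 mm high), the hook below it at own x = -70 mm, y = 0. The hook's open side is own -x, towards the robot within 0.25 rad. Origin: centre of the base's underside; z up.
- board: Wooden serving board, fixed: 180 x 180 mm, 18 mm thick, its edges along own x and y (within 0.1 rad of the world axes), a dark finger hole in one corner. Origin at the centre of the square's underside.
- mill_a: tall dark brown turned pepper mill, 54 mm across, 162 mm high; origin at the centre of its foot; bystander, leave alone
- mill_b: shorter dark brown turned salt mill, 54 mm across, 130 mm high; origin at the centre of its foot; bystander, leave alone
- coffee_tin: ROUND copper tin without a bail, 67 mm across, 115 mm high (not the one to weigh); origin at the centre of its foot; bystander, leave alone
- sugar_jar: white ceramic jar, 72 mm across, 105 mm high; origin at the centre of its foot; bystander, leave alone
- spice_jar: small amber glass jar with white cap, 44 mm across, 85 mm high; origin at the centre of its foot; bystander, leave alone
- mug: sage green mug, 80 mm across, 90 mm high, its handle at its own +y; origin at the centre of its foot; bystander, leave alone
- salt_bowl: low white bowl, 90 mm across, 40 mm high; origin at the centre of its foot; bystander, leave alone
Not all that is in view belongs to the job. What is shaped like the part that bears caddy_mid but blue is not meant.

How it is judged:
By the outcome, as a careful person would: the job done as asked, in the order asked, and still so for the second after the job is handed in, with the robot touching nothing.
It also fails if it takes over 72 s, if anything falls off the work surface, if the arm or the gripper's body presses on something with over 40 N, if the wrist force passes 120 N, or if a joint passes its speed limit or range.

## Robot

A 7-joint arm with a two-finger parallel gripper is mounted at the origin on the work surface. World frame = base frame: x ahead of the robot, y to its left, z up, the work surface at z = 0. Lengths are in m, angles in degrees, forces in N, time in s.
With the tool pointing down it reaches from about 0.35 to 0.9 m from the base axis. Payload 7.2 kg.
Tool frame: the origin (TCP) lies at the very end of the fingers, on their centre line; the grasp point (between the pads) lies behind it (env.tcp_to_grasp is the z of the grasp point in the tool frame, in m); z points along the fingers, y is the line along which they close (so a half turn about z gives the same grasp; the last joint's range is limited). The gripper opens to 85 mm and grips with 20 to 120 N. Pads are 22 mm wide; open, the fingers measure 114 mm over their backs; the gripper's body (76 mm by 85 mm) begins 54 mm behind the grasp point. The pads swing forward as they close: fully open they stand 13 mm farther back than shut.
Start: joints at [63.014, 23.554, -0.728, 91.456, 0.321, 64.991, -4.71], TCP at [0.245, -0.575, 0.231] pointing down, gripper open.
Joint ranges: [-169.25, 169.25], [-16.82, 113.86], [-84.01, 82.57], [7.8, 145.47], [-59.2, 239.2], [7.22, 106.19], [-163.78, 163.78]. Speed limits (degrees/s): [136.94, 136.94, 172.46, 172.46, 180, 180, 180].

## Interface

Orientations are given as a 3x3 rotation matrix whose columns are the frame's x, y, z axes.
In Python, from rig import readout, viewer, sign_off, recognise, tip_of, env gives the robot as it stands.
- The arm moves only by the tool step_arm, never from a script. Its argument "deltas" is one flat list of numbers, 7 for each row, row after row: the turn, a rotation vector about the world's x, y, z in rad, then the shift along the world's x, y, z in cm, then the opening, from 0 (shut) to 1 (fully open). A call has 1 to 8 rows; each row is the pose to reach, as a shift and turn from the pose commanded when the call began; what a row does not reach only later rows make up. A row lasts 1/8 s, in which the tool goes at most 62.5 mm and 10.7 degrees, less where a joint would pass 70% of its speed; a pose out of reach is approached as far as the arm can. A call with a gripper value outside its range is refused whole. The fingers move at their own pace and stop on an object; "force" is the grip in N (left out, the last holds). Time passes only in rows, so rows that repeat a pose let the fingers close. It gives the time, the measured TCP pose, the force, the opening and the grip force at its end, in the units of the state.
- readout.sense(): the state, without advancing time (a new reading comes with each control period).
- viewer.get_image(name): name is "side" or "top" or "wrist"; returns a dict with "image" (420x560x3 uint8, blue, green, red), "intrinsics" (3x3 intrinsics, pixels), "world_to_cam" (4x4, takes a point from world to camera coordinates); the wrist camera has in their place "mount" (4x4, takes a point from camera to tool coordinates, whose origin is the TCP and whose axes are the flange's). Camera axes: x right, y up, looking along -z (the intrinsics and any distortion apply to the point x, -y, -z); pixel columns grow to the right and rows downward; lengths in m; the calibration is good to about 2 mm. A picture is of the moment at which its call begins: read the wrist's pose just before it. There is no depth.
- sign_off(): hands the job in; it is judged then, once.
Trained networks look in a picture, given as the dict that the camera call returned (one of the last four; its "shot" number tells which), for a name from the list of things; names that differ only in an ending like _2 or _b are one class to them, and where a whole thing is asked for, a point or a joint stands for the part that bears it (a point fixed in the world has none). Each returns a list of dicts, best first, with "conf" (0 to 1); they miss things now and then, are a little off and sometimes report something else, mostly with a low value. They report only what shows in the picture. A call takes as long as a camera call. They do not tell look-alikes from the thing itself.
- recognise(picture, thing): "position" ([x, y, z] in m, in world coordinates, good to about 4 mm: the middle of the surface that is visible of it).
- tip_of(picture, thing): "position" ([x, y, z] in m, in world coordinates, good to about 4 mm: a listed point, or the origin of a listed thing).
The state is a dict: "time_s": time; "qpos": joint angles; "joint_vel": joint speeds; "effort": joint torques, N m; "eef_pos": TCP position; "ee_rot": TCP orientation; "ft_force": force on the tool from outside, world axes, zero at the start; "ft_torque": the same for the moment, N m; "gripper_width": finger opening in m; "grasp_force": force on a finger pad.
Only numpy, scipy, OpenCV 4.12 (cv2) and the standard library are available. Lean on these libraries where they do the work, as an engineer would, in place of code of your own. Each camera call takes 0.05 s, during which the arm holds its last target. There are 200 camera calls.

## Working session

There is one attempt and no reset: what is moved stays moved. The work goes in short steps, Python scripts to look and compute and a tool call to move; the robot and the scene stay as the last step left them, time stands still between calls to the robot, and variables do not carry over. Pictures are saved under pics/ and viewed, at most 10 in all, crops included, and the job is handed in when it is done.

Besides the shell and the picture viewer there is one more tool, called after "Emit:" as name(argument=value, ...) on one line, values as JSON. step_arm: Moves the arm, as the interface text tells. Its arguments: {"type":"object","properties":{"deltas":{"type":"array","items":{"type":"number"}},"force":{"type":"number"}},"required":["deltas"]}

```bash
mkdir -p pics; ls; python3 - <<'E'
from rig import readout, viewer, recognise, tip_of, env
import cv2, numpy as np
np.set_printoptions(precision=4,suppress=True)
print(env.tcp_to_grasp)
ims=[]
for n in ("side","top"):
    p=viewer.get_image(n); ims.append(p["image"]); cv2.imwrite(f"pics/{n}0.png",p["image"])
    for t in ("caddy_mid","caddy_bail","hook_saddle","scale","board","mill_a","coffee_tin","sugar_jar","spice_jar","mug","salt_bowl"):
        print(n,t,[(np.round(d["position"],3).tolist(),round(d["conf"],2)) for d in tip_of(p,t)[:3]])
s=readout.sense(); print(s)
E
```

```text
pics
-0.0187
side caddy_mid [([0.266, 0.38, 0.04], 0.88), ([0.546, 0.272, 0.04], 0.62), ([0.407, 0.39, 0.04], 0.58)]
side caddy_bail [([0.26, 0.382, 0.173], 0.96), ([0.408, 0.387, 0.164], 0.8), ([0.544, 0.271, 0.169], 0.72)]
side hook_saddle [([0.623, 0.029, 0.285], 0.58)]
side scale [([0.693, 0.018, 0.002], 0.57), ([0.546, 0.271, 0.041], 0.41)]
side board []
side mill_a [([0.712, -0.309, -0.002], 0.88), ([0.765, 0.199, -0.001], 0.59)]
side coffee_tin [([0.694, 0.321, 0.002], 0.65)]
side sugar_jar [([0.647, -0.443, -0.001], 0.6)]
side spice_jar [([0.658, 0.437, -0.006], 0.74), ([0.543, 0.272, 0.168], 0.41)]
side mug [([0.542, 0.46, 0.002], 0.56)]
side salt_bowl [([0.386, 0.021, -0.004], 0.78)]
top caddy_mid [([0.406, 0.388, 0.041], 0.95), ([0.539, 0.27, 0.037], 0.64), ([0.261, 0.381, 0.038], 0.63)]
top caddy_bail [([0.26, 0.381, 0.169], 0.91), ([0.543, 0.274, 0.172], 0.89), ([0.386, 0.021, -0.001], 0.39)]
top hook_saddle []
top scale []
top board [([0.504, -0.285, -0.002], 0.6)]
top mill_a [([0.709, -0.312, 0.001], 0.67), ([0.76, 0.203, -0.002], 0.6)]
top coffee_tin [([0.695, 0.319, -0.001], 0.89), ([0.647, -0.444, -0.002], 0.23)]
top sugar_jar [([0.708, -0.31, 0.001], 0.17)]
top spice_jar [([0.657, 0.432, 0.001], 0.58)]
top mug [([0.539, 0.46, 0.001], 0.77)]
top salt_bowl [([0.385, 0.019, -0.001], 0.86)]
{'time_s': 1.2, 'qpos': array([63.0157, 23.5518, -0.728 , 91.4539,  0.3193, 64.9917, -4.7115]), 'joint_vel': array([-0.0781, -0.022 ,  0.0675,  0.0374,  0.045 ,  0.1036, -0.0234]), 'effort': array([  0.0002, -60.0428,   0.6813, -29.9742,   0.014 ,   0.0018,
        -0.    ]), 'eef_pos': array([ 0.245 , -0.575 ,  0.2313]), 'ee_rot': array([[ 0.92  ,  0.3919,  0.0001],
       [ 0.3919, -0.92  , -0.0001],
       [ 0.    ,  0.0001, -1.    ]]), 'ft_force': array([ 0.5065, -0.0831,  0.3613]), 'ft_torque': array([ 0.0198, -0.007 ,  0.0522]), 'grasp_force': 0.0, 'gripper_width': 0.085452014068302}
```

View pics/side0.png

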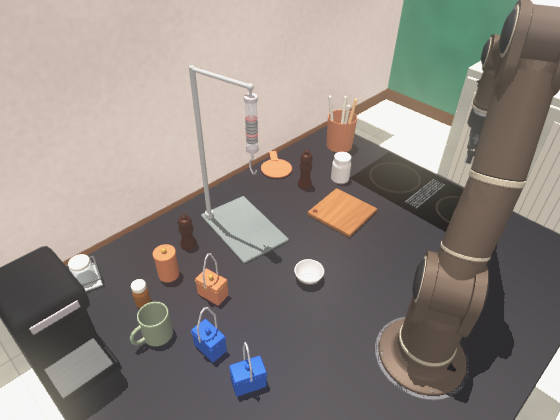

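View pics/top0.png

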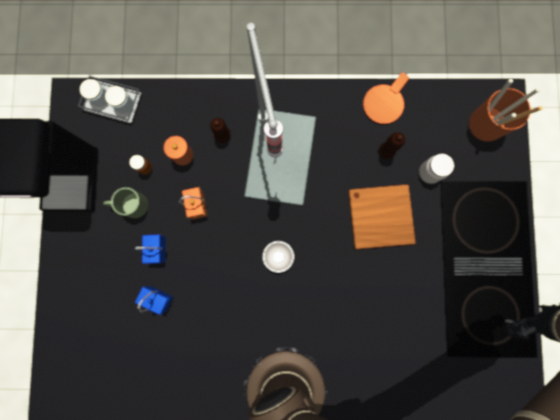

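The side view shows the copper bail caddy at about (211,287), with blue look-alikes at (209,340) and (248,377). The hook is at (253,172) and the board at (343,212). The top view puts the copper caddy at (193,203), nearly aligned with x, the scale plate at (281,157) and the board at (382,217). The target caddy is therefore at about (0.543, 0.272).

```bash
cat > h.py <<'E'
from rig import readout, viewer, recognise, tip_of, env
import cv2, numpy as np
from scipy.spatial.transform import Rotation as Ro
np.set_printoptions(precision=4,suppress=True)
G=-env.tcp_to_grasp
def cam(p,s=None):
    "world->cam 4x4"
    if "world_to_cam" in p: return np.array(p["world_to_cam"])
    T=np.eye(4);T[:3,:3]=s["ee_rot"];T[:3,3]=s["eef_pos"]
    return np.linalg.inv(T@np.array(p["mount"]))
def proj(p,W,X):
    X=np.atleast_2d(X); c=X@W[:3,:3].T+W[:3,3]; c=c*[1,-1,-1]
    u=c@np.array(p["intrinsics"]).T; return u[:,:2]/u[:,2:]
def unproj(p,W,uv,z):
    uv=np.atleast_2d(uv); d=np.c_[uv,np.ones(len(uv))]@np.linalg.inv(p["intrinsics"]).T*[1,-1,-1]
    d=d@W[:3,:3]; o=-W[:3,:3].T@W[:3,3]
    return o+d*((z-o[2])/d[:,2])[:,None]
def rotz(a): return Ro.from_euler('z',a).as_matrix()
def tool(yaw,tilt=25):
    t=np.radians(tilt); z=np.array([np.sin(t),0,-np.cos(t)]); y=np.array([0,-1,0.]); x=np.cross(y,z)
    return rotz(yaw)@np.c_[x,y,z]
def delta(R,p,s=None):
    "turn, shift(cm) from measured pose to TCP pose"
    s=s or readout.sense()
    return Ro.from_matrix(R@s["ee_rot"].T).as_rotvec(), (np.array(p)-s["eef_pos"])*100
def tcp(g,R): return np.array(g)+G*R[:,2]
E
python3 - <<'E'
from h import *
p=viewer.get_image("top"); W=cam(p); im=p["image"]; hsv=cv2.cvtColor(im,cv2.COLOR_BGR2HSV)
def poly(mask,z,near):
    cs,_=cv2.findContours(mask.astype(np.uint8),0,1)
    u=proj(p,W,[near])[0]
    c=max((c for c in cs if np.linalg.norm(c[:,0].mean(0)-u)<35),key=cv2.contourArea)
    w=unproj(p,W,c[:,0].astype(float),z)[:,:2]
    r=cv2.minAreaRect((w*1000).astype(np.float32)); return r
B,Gc,R=[im[:,:,i].astype(int) for i in range(3)]
o=(R>B+60)
print("board",poly(o,.018,[.504,-.285,.018]))
print("caddy",poly(o,.072,[.543,.272,.07]))
pl=(np.abs(R-Gc)<40)&(Gc>70)&(Gc<170)&(hsv[:,:,1]<90)
print("plate",poly(pl,.012,[.69,.02,.012]))
p2=viewer.get_image("wrist"); print(np.array(p2["mount"]),p2["intrinsics"])
R=tool(0,25)
print(R, *delta(R,tcp([.543-.028,.272,.24],R)))
E
```

```text
board ((510.096923828125, -285.0617370605469), (180.79872131347656, 181.80023193359375), 5.201183795928955)
caddy ((541.3770141601562, 270.17437744140625), (87.50904846191406, 57.45579528808594), 14.196022987365723)
plate ((777.042724609375, 41.75529479980469), (28.66034507751465, 18.51543617248535), 0.4658532738685608)
[[ 0.0003  0.9581  0.2864  0.0721]
 [ 1.     -0.0001 -0.0006  0.0008]
 [-0.0006  0.2864 -0.9581 -0.1431]
 [ 0.      0.      0.      1.    ]] [[291.2998   0.     283.1989]
 [  0.     291.2998 206.698 ]
 [  0.       0.       1.    ]]
[[ 0.9063  0.      0.4226]
 [ 0.     -1.      0.    ]
 [ 0.4226  0.     -0.9063]] [ 0.0879 -0.4304 -0.3963] [27.7961 84.6998 -0.8248]
```

```bash
python3 - <<'E'
from h import *
y=.248; R=tool(y); g=np.array([.542,.271,.045])+rotz(y)@[-.028,0,0]
for b in (.17,0): print(b,tcp(g,R)-b*R[:,2],*delta(R,tcp(g,R)-b*R[:,2]))
E
```

```text
0.17 [0.4529 0.2484 0.1821] [ 0.1397 -0.4139 -0.1523] [20.7929 82.343  -4.9175]
0 [0.5225 0.2661 0.0281] [ 0.1397 -0.4139 -0.1523] [ 27.7576  84.1065 -20.3248]
```

Emit:
step_arm(deltas=[0,0,0,1,5,2,1,0.02,-0.05,-0.02,3,11,4,1,0.03,-0.1,-0.03,5,17,6,1,0.04,-0.15,-0.05,7,23,7,1,0.06,-0.2,-0.07,9,29,7,1,0.08,-0.25,-0.09,11,35,7,1,0.1,-0.3,-0.11,12.5,41,7,1,0.12,-0.35,-0.13,14,46,7,1], force=80)

```text
time_s: 2.3
eef_pos: [0.3853, -0.1131, 0.3016]
ee_rot: [[0.898, 0.267, 0.351], [0.25, -0.964, 0.094], [0.363, 0.003, -0.932]]
ft_force: [1.4, 0.1, -0.4]
gripper_width: 0.0855
grasp_force: 0.0
```

```bash
python3 - <<'E'
from h import *
y=.248; R=tool(y); g=np.array([.542,.271,.045])+rotz(y)@[-.028,0,0]
print(readout.sense()["eef_pos"],*delta(R,tcp(g,R)-.17*R[:,2]))
E
```

```text
[ 0.3853 -0.1131  0.3016] [ 0.0195 -0.0615 -0.022 ] [  6.76    36.1501 -11.9507]
```

Emit:
step_arm(deltas=[0,-0.01,0,1,6,0,1,0.01,-0.02,0,2,12,0,1,0.01,-0.03,0,3,18,-1,1,0.02,-0.04,-0.01,4,24,-3,1,0.02,-0.05,-0.02,5,30,-6,1,0.02,-0.06,-0.02,6.3,35,-9,1,0.02,-0.06,-0.02,6.8,36.2,-9,1,0.02,-0.06,-0.02,6.8,36.2,-9,1])

```text
time_s: 3.3
eef_pos: [0.4438, 0.2178, 0.2167]
ee_rot: [[0.89, 0.244, 0.386], [0.229, -0.97, 0.084], [0.394, 0.014, -0.919]]
ft_force: [0.3, -1.3, 0.2]
gripper_width: 0.0856
grasp_force: 0.0
```

```bash
python3 - <<'E'
from h import *
s=readout.sense(); p=viewer.get_image("wrist"); W=cam(p,s); cv2.imwrite("pics/w1.png",p["image"])
for t in ("caddy_mid","caddy_bail"): print(t,[(d["position"],d["conf"]) for d in tip_of(p,t)[:3]])
y=.248; c=np.array([.542,.271,0]); 
cor=[c+rotz(y)@[a,b,.072] for a,b in ((-.04,-.025),(-.04,.025),(.04,.025),(.04,-.025))]
print(proj(p,W,cor))
for n in ("top","side"):
  q=viewer.get_image(n)
  for t in ("hook_saddle","scale","caddy_mid","caddy_bail"): print(n,t,[(d["position"],round(d["conf"],2)) for d in tip_of(q,t)[:3]])
print(s["ft_force"],s["eef_pos"])
E
```

```text
caddy_mid [([0.2602, 0.3831, 0.0411], 0.95), ([0.4026, 0.391, 0.0395], 0.82)]
caddy_bail [([0.5438, 0.2739, 0.1719], 0.8), ([0.4014, 0.3915, 0.1713], 0.62)]
[[277.9869 185.2741]
 [230.8362 185.202 ]
 [232.2621 113.0528]
 [278.0522 113.2843]]
top hook_saddle []
top scale [([0.6908, 0.0221, 0.0005], 0.93)]
top caddy_mid [([0.5425, 0.268, 0.0385], 0.74), ([0.2628, 0.3805, 0.0402], 0.72), ([0.4079, 0.3853, 0.0432], 0.69)]
top caddy_bail [([0.5446, 0.2729, 0.1718], 0.84), ([0.2615, 0.3783, 0.1691], 0.62), ([0.4042, 0.3903, 0.1692], 0.6)]
side hook_saddle [([0.6249, 0.0273, 0.2846], 0.41)]
side scale [([0.6961, 0.0174, 0.0007], 0.84)]
side caddy_mid [([0.5413, 0.2748, 0.0393], 0.75), ([0.4065, 0.3893, 0.0408], 0.73), ([0.262, 0.3786, 0.0366], 0.64)]
side caddy_bail [([0.4087, 0.3876, 0.167], 0.96), ([0.2601, 0.3828, 0.17], 0.64), ([0.5399, 0.2697, 0.1682], 0.57)]
[ 0.3473 -1.3138  0.1709] [0.4438 0.2178 0.2167]
```

View pics/w1.png

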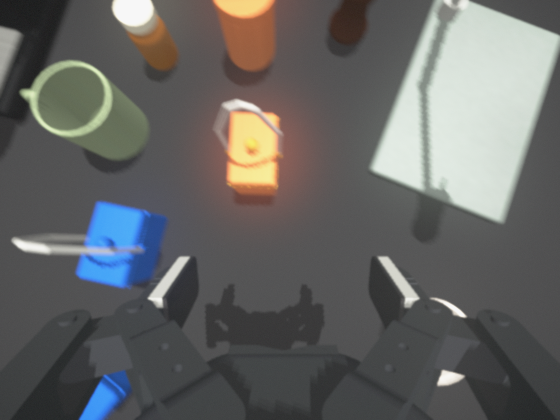

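The wrist view shows the caddy lid spanning about (229..279, 112..187), matching the predicted corners. The plate's near corners are at (371,171) and (503,222).

```bash
python3 - <<'E'
from h import *
s=readout.sense(); p=viewer.get_image("wrist"); W=cam(p,s); im=p["image"].astype(int)
# plate mask in this shot
hsv=cv2.cvtColor(p["image"],cv2.COLOR_BGR2HSV)
m=(im.min(2)>110)&(hsv[:,:,1]<70); m[:, :330]=0; m[260:]=0
m=cv2.morphologyEx(m.astype(np.uint8),cv2.MORPH_CLOSE,np.ones((15,15)))
c=max(cv2.findContours(m,0,1)[0],key=cv2.contourArea)
ap=cv2.approxPolyDP(cv2.convexHull(c),4,True)[:,0].astype(float); 
print(np.c_[ap,unproj(p,W,ap,.012)[:,:2]])
a=unproj(p,W,[[371,171],[503,222]],.012); print(a)
y=.248; R=tool(y); g=np.array([.542,.271,.040])+rotz(y)@[-.028,0,0]
P=tcp(g,R)
for b in (.12,.06,0): print(b,*delta(R,P-b*R[:,2]))
F=[readout.sense()["ft_force"]]
for i in range(3): viewer.get_image("wrist");F.append(readout.sense()["ft_force"])
print(np.array(F),s["time_s"])
E
```

```text
[[435.       0.       0.8264   0.0934]
 [485.       0.       0.8445   0.0257]
 [559.      33.       0.8218  -0.0821]
 [559.      75.       0.7606  -0.0907]
 [502.     224.       0.542   -0.0478]
 [372.     171.       0.5678   0.1272]]
[[ 0.5675  0.1284  0.012 ]
 [ 0.5448 -0.0486  0.012 ]]
0.12 [ 0.021  -0.0274  0.0001] [ 3.0111  3.5949 -8.532 ]
0.06 [ 0.021  -0.0274  0.0001] [  5.4693   4.2173 -13.9698]
0 [ 0.021  -0.0274  0.0001] [  7.9274   4.8397 -19.4077]
[[ 0.1891  0.3712  0.3962]
 [ 0.1958 -0.3459  0.0729]
 [-0.1858  0.1396  0.9123]
 [-0.3903 -0.0267 -0.3815]] 3.95
```

Emit:
step_arm(deltas=[0.02,-0.03,0,1.5,1.8,-4,1,0.02,-0.03,0,3,3.6,-8.5,1,0.02,-0.03,0,4.2,3.9,-11,1,0.02,-0.03,0,5.5,4.2,-14,1,0.02,-0.03,0,6.7,4.5,-16.7,1,0.02,-0.03,0,7.5,4.7,-18.5,1,0.02,-0.03,0,7.9,4.8,-19.4,1,0.02,-0.03,0,7.9,4.8,-19.4,1])

```text
time_s: 5.15
eef_pos: [0.5259, 0.2698, 0.0319]
ee_rot: [[0.885, 0.247, 0.393], [0.23, -0.969, 0.093], [0.404, 0.008, -0.915]]
ft_force: [0.1, 0.3, 0.1]
gripper_width: 0.0855
grasp_force: 0.0
```

```bash
python3 - <<'E'
from h import *
F=[];E=[]
for i in range(12):
    s=readout.sense();F.append(s["ft_force"]);E.append(s["effort"]);p=viewer.get_image("wrist")
print(np.mean(F,0),np.std(F,0),np.mean(E,0),np.std(E,0))
y=.248; R=tool(y); g=np.array([.542,.271,.040])+rotz(y)@[-.028,0,0]
print(*delta(R,tcp(g,R)),s["time_s"])
cv2.imwrite("pics/w2.png",p["image"])
E
```

```text
[ 0.1607 -0.0527 -0.1072] [0.5842 0.3665 0.3827] [ -0.4439 -50.2468   3.4126 -16.7951   0.2686  -0.5507  -0.0065] [0.4127 0.6143 0.4882 0.1645 0.0208 0.0611 0.0185]
[ 0.0099 -0.0162  0.0007] [-0.4091 -0.2741 -1.0615] 5.7
```

View pics/w2.png

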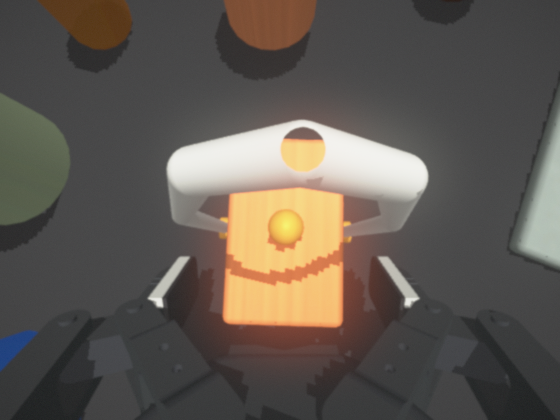

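The lid at (225..343) is centred between the open fingers at (190..375). The hand is about 1 cm high, so I'll correct that and close.

Emit:
step_arm(deltas=[0.01,-0.015,0,0.4,0.2,-0.6,1,0.01,-0.015,0,0.4,0.2,-1.0,1,0.01,-0.015,0,0.4,0.2,-1.0,1,0.01,-0.015,0,0.4,0.2,-1.0,0.3,0.01,-0.015,0,0.4,0.2,-1.0,0,0.01,-0.015,0,0.4,0.2,-1.0,0,0.01,-0.015,0,0.4,0.2,-1.0,0,0.01,-0.015,0,0.4,0.2,-1.0,0], force=80)

```text
time_s: 6.75
eef_pos: [0.5338, 0.2725, 0.0312]
ee_rot: [[0.885, 0.244, 0.397], [0.224, -0.97, 0.096], [0.408, 0.004, -0.913]]
ft_force: [-1.6, -2.2, 4.5]
gripper_width: 0.0492
grasp_force: 82.5
```

```bash
python3 - <<'E'
from h import *
s=readout.sense();R=s["ee_rot"]; print(s["eef_pos"],R,s["gripper_width"],s["grasp_force"],s["ft_force"])
print("grasp pt",s["eef_pos"]-G*R[:,2], "yaw",np.arctan2(R[1,0],R[0,0]))
for n in ("top","side"):
  q=viewer.get_image(n)
  for t in ("caddy_mid","caddy_bail"): print(n,t,[(d["position"],round(d["conf"],2)) for d in tip_of(q,t)[:3]])
E
```

```text
[0.5338 0.2725 0.0312] [[ 0.885   0.2438  0.3967]
 [ 0.2243 -0.9698  0.0956]
 [ 0.408   0.0044 -0.913 ]] 0.04922321130536601 82.52041339874268 [-1.611  -2.23    4.4966]
grasp pt [0.5264 0.2707 0.0483] yaw 0.24827557571569817
top caddy_mid [([0.263, 0.3795, 0.0434], 0.96), ([0.4071, 0.3872, 0.0398], 0.95), ([0.6488, -0.4409, -0.0002], 0.73)]
top caddy_bail [([0.4045, 0.3937, 0.1703], 0.85), ([0.2627, 0.3779, 0.1702], 0.83), ([0.6961, 0.3209, -0.0004], 0.38)]
side caddy_mid [([0.5452, 0.2715, 0.0402], 0.75), ([0.2606, 0.3779, 0.0386], 0.6), ([0.4091, 0.3911, 0.0411], 0.59)]
side caddy_bail [([0.2621, 0.3851, 0.1701], 0.96), ([0.4083, 0.3845, 0.1688], 0.8), ([0.5411, 0.2728, 0.1694], 0.55)]
```

```bash
python3 - <<'E'
from h import *
s=readout.sense();print(s["qpos"],s["effort"],s["ft_torque"])
p=viewer.get_image("wrist");cv2.imwrite("pics/w3.png",p["image"])
F=[]
for i in range(4): viewer.get_image("wrist");F.append(np.r_[readout.sense()["ft_force"],readout.sense()["eef_pos"]])
print(np.array(F))
E
```

```text
[ -43.5258   28.4403    7.8411  125.0874   51.8913    7.3255 -163.7221] [ -0.4659 -49.7753   2.5285 -17.3219   0.2589  -1.272   -0.0012] [-0.6278  0.4502 -0.2178]
[[-2.4994 -2.2819  4.8778  0.5338  0.2725  0.0312]
 [-3.0391 -1.1941  5.7656  0.5338  0.2725  0.0312]
 [-2.0662 -1.8018  5.3569  0.5338  0.2725  0.0312]
 [-2.9508 -1.3696  6.0046  0.5338  0.2725  0.0312]]
```

View pics/w3.png

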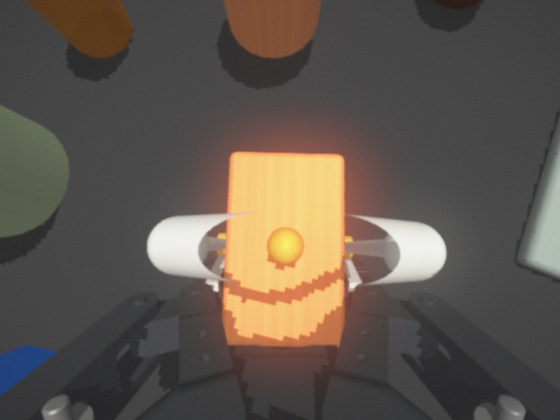

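Joints 6 and 7 are at their limits, so the grasp is only about 15 mm off the axis. The caddy lid is at (228..343), with the bail legs close beside the fingers. I'll open, back out, turn the gripper half round its axis and regrasp with less tilt.

Emit:
step_arm(deltas=[0,0,0,0,0,0,0.6,0,0,0,0,0,0,1,0,0,0,0,0,0,1,0,0,0,-0.4,-0.1,1,1,0,0,0,-2,-0.5,5,1,0,0,0,-4,-1,10,1,0,0,0,-6,-1.5,15,1,0,0,0,-8,-2,20,1])

```text
time_s: 8.3
eef_pos: [0.4528, 0.2528, 0.2324]
ee_rot: [[0.885, 0.245, 0.396], [0.225, -0.97, 0.097], [0.408, 0.003, -0.913]]
ft_force: [1.5, 0.0, 0.7]
gripper_width: 0.0855
grasp_force: 0.0
```

Emit:
step_arm(deltas=[-0.07,-0.02,0.16,-0.5,0,1,1,-0.14,-0.03,0.33,-1,0,2,1,-0.21,-0.05,0.49,-1,0,2,1,-0.28,-0.07,0.65,-1,0,2,1,-0.35,-0.08,0.82,-1,0,2,1,-0.42,-0.1,0.98,-1,0,2,1,-0.49,-0.12,1.14,-1,0,2,1,-0.56,-0.13,1.3,-1,0,2,1])

```text
time_s: 9.3
eef_pos: [0.4435, 0.2529, 0.2508]
ee_rot: [[-0.115, 0.914, 0.39], [0.992, 0.085, 0.095], [0.054, 0.397, -0.916]]
ft_force: [0.4, -0.5, 0.8]
gripper_width: 0.0851
grasp_force: 0.0
```

```bash
cat >> h.py <<'E'
def toolf(yaw,tilt=21): return tool(yaw,tilt)@np.diag([-1,-1,1.])
E
python3 - <<'E'
from h import *
s=readout.sense();print(s["qpos"],s["eef_pos"],s["time_s"])
R=toolf(.248); g=np.array([.542,.271,.042])+rotz(.248)@[-.028,0,0]
rv,_=delta(R,g);print(rv,np.linalg.norm(rv),delta(R,tcp(g,R)-.15*R[:,2])[1])
q=viewer.get_image("top")
for t in ("caddy_mid","caddy_bail"): print(t,[(d["position"],round(d["conf"],2)) for d in tip_of(q,t)[:3]])
E
```

```text
[-22.5447   0.5301 -20.2768 122.4015  18.9189  37.7029 -49.8628] [0.4435 0.2529 0.2508] 9.3
[-0.6375 -0.1228  1.5865] 1.7142054473700006 [ 2.5746 -0.0371 -8.6196]
caddy_mid [([0.5411, 0.273, 0.0419], 0.84), ([0.4075, 0.3888, 0.0376], 0.62)]
caddy_bail [([0.5465, 0.2777, 0.1699], 0.82), ([0.4056, 0.3923, 0.1683], 0.76), ([0.6599, 0.4341, -0.0004], 0.61)]
```

Emit:
step_arm(deltas=[-0.07,-0.013,0.17,0,0,0,1,-0.135,-0.026,0.335,0,0,0,1,-0.2,-0.04,0.5,0,0,0,1,-0.27,-0.05,0.67,0,0,0,1,-0.335,-0.065,0.835,0,0,0,1,-0.4,-0.08,1.0,0,0,0,1,-0.47,-0.09,1.17,0,0,0,1,-0.535,-0.1,1.335,0,0,0,1])

```text
time_s: 10.45
eef_pos: [0.4436, 0.253, 0.2508]
ee_rot: [[-0.937, 0.01, 0.349], [0.045, 0.995, 0.093], [-0.346, 0.103, -0.932]]
ft_force: [0.5, 0.2, -1.1]
gripper_width: 0.0854
grasp_force: 0.0
```

```bash
python3 - <<'E'
from h import *
p=viewer.get_image("top"); W=cam(p); im=p["image"].astype(int)
o=(im[:,:,2]>im[:,:,0]+60).astype(np.uint8)
u=proj(p,W,[[.542,.271,.07]])[0]
cs=[c for c in cv2.findContours(o,0,1)[0] if np.linalg.norm(c[:,0].mean(0)-u)<20]
if cs:
    c=max(cs,key=cv2.contourArea); w=unproj(p,W,c[:,0].astype(float),.072)[:,:2]; print(cv2.minAreaRect((w*1000).astype(np.float32)))
s=readout.sense();p=viewer.get_image("wrist");W=cam(p,s);cv2.imwrite("pics/w4.png",p["image"])
print([(d["position"],round(d["conf"],2)) for d in tip_of(p,"caddy_mid")[:3]],[(d["position"],round(d["conf"],2)) for d in tip_of(p,"caddy_bail")[:3]])
R=toolf(.248); g=np.array([.542,.271,.042])+rotz(.248)@[-.028,0,0]
print(s["qpos"])
for b in (.15,.07,0): print(b,*delta(R,tcp(g,R)-b*R[:,2]))
E
```

```text
((541.5396118164062, 272.4590759277344), (86.55005645751953, 56.6171760559082), 12.703682899475098)
[([0.5384, 0.2737, 0.0441], 0.87), ([0.4039, 0.389, 0.0384], 0.74)] [([0.5404, 0.2762, 0.1719], 0.66), ([0.4065, 0.3923, 0.1708], 0.58)]
[-20.8924   1.5127 -20.8071 120.5623  15.4603  39.9522  36.9797]
0.15 [-0.1044 -0.0237  0.2641] [ 2.5592 -0.0472 -8.6204]
0.07 [-0.1044 -0.0237  0.2641] [  5.3385   0.6565 -16.089 ]
0 [-0.1044 -0.0237  0.2641] [  7.7703   1.2723 -22.6241]
```

Emit:
step_arm(deltas=[-0.06,-0.01,0.14,1,0,-3,1,-0.105,-0.024,0.26,2.5,0,-8,1,-0.105,-0.024,0.26,3.8,0.3,-12,1,-0.105,-0.024,0.26,5.3,0.7,-16,1,-0.105,-0.024,0.26,6.3,1.0,-18.8,1,-0.105,-0.024,0.26,7.2,1.2,-21,1,-0.105,-0.024,0.26,7.8,1.3,-22.6,1,-0.105,-0.024,0.26,7.8,1.3,-22.6,1])

```text
time_s: 11.65
eef_pos: [0.5212, 0.2659, 0.0236]
ee_rot: [[-0.906, -0.244, 0.347], [-0.229, 0.97, 0.085], [-0.357, -0.003, -0.934]]
ft_force: [0.2, 0.2, -0.6]
gripper_width: 0.0851
grasp_force: 0.0
```

```bash
python3 - <<'E'
from h import *
for i in range(3):p=viewer.get_image("wrist")
s=readout.sense()
R=toolf(.248); g=np.array([.542,.271,.042])+rotz(.248)@[-.028,0,0]
print(s["qpos"],s["ft_force"],*delta(R,tcp(g,R)))
cv2.imwrite("pics/w5.png",p["image"])
E
```

```text
[-34.0096  28.3082  -3.1201 124.1236  49.9785  12.318   20.0602] [ 0.4355  0.0602 -0.0063] [ 0.0017  0.0014 -0.0004] [-0.0325 -0.0563 -0.0941]
```

View pics/w5.png

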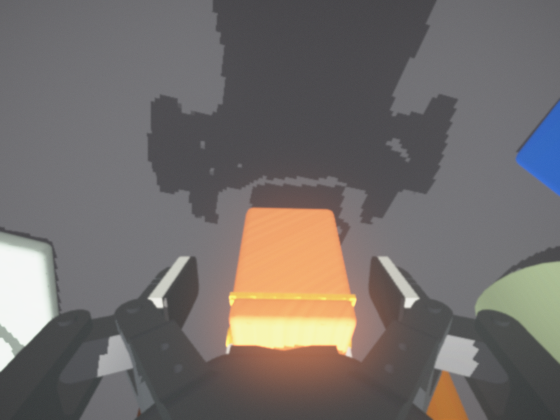

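The view shows the end face and lid at (228..352) between the fingers at (190..375), about 2 mm to the right of centre. I'll shift slightly and close.

Emit:
step_arm(deltas=[0,0,0,-0.05,0.2,-0.1,1,0,0,0,-0.05,0.2,-0.1,0.7,0,0,0,-0.05,0.2,-0.1,0.4,0,0,0,-0.05,0.2,-0.1,0,0,0,0,-0.05,0.2,-0.1,0,0,0,0,-0.05,0.2,-0.1,0], force=80)

```text
time_s: 12.55
eef_pos: [0.5212, 0.2684, 0.0245]
ee_rot: [[-0.904, -0.247, 0.349], [-0.232, 0.969, 0.087], [-0.36, -0.002, -0.933]]
ft_force: [-4.8, -0.9, 7.6]
gripper_width: 0.0493
grasp_force: 83.4
```

Emit:
step_arm(deltas=[0,0,0,0,0,0.5,0,0,0,0,0,0,1.5,0,0,0,0,0,0,3,0,0,0,0,0,0,5,0,0,0,0,0,0,7.5,0,0,0,0,0,0,10,0,0,0,0,0,0,12,0,0,0,0,0,0,12,0])

```text
time_s: 13.55
eef_pos: [0.5216, 0.2679, 0.1449]
ee_rot: [[-0.904, -0.246, 0.35], [-0.231, 0.969, 0.086], [-0.36, -0.003, -0.933]]
ft_force: [-0.4, -0.4, -4.9]
gripper_width: 0.0491
grasp_force: 83.3
```

```bash
python3 - <<'E'
from h import *
F=[]
for i in range(8):
    p=viewer.get_image("side"); s=readout.sense(); F.append(np.r_[s["ft_force"],s["ft_torque"]])
print(np.mean(F,0),np.std(F,0)/8**.5)
R=s["ee_rot"];g=s["eef_pos"]-G*R[:,2];print(s["time_s"],s["qpos"],s["eef_pos"],R,"g",g,s["gripper_width"],s["grasp_force"])
q=viewer.get_image("top")
for a in (p,q):
  for t in ("caddy_mid","caddy_bail","hook_saddle"): print(t,[(d["position"],round(d["conf"],2)) for d in tip_of(a,t)[:4]])
cv2.imwrite("pics/s6.png",p["image"][60:360,120:520])
W=cam(p)
print(proj(p,W,[g+[.028*.97,.028*.245,.13]]))
E
```

```text
[ 0.0085 -0.019  -4.2158 -0.1886  0.7867  0.0118] [0.1128 0.1233 0.2335 0.0127 0.0083 0.0074]
13.95 [-19.2143  17.6183 -20.7581 118.8526  31.5317  28.7763  40.5889] [0.5208 0.268  0.1431] [[-0.9045 -0.2477  0.3472]
 [-0.2325  0.9688  0.0855]
 [-0.3575 -0.0034 -0.9339]] g [0.5143 0.2664 0.1605] 0.0489508277331672 83.27504033222795
caddy_mid [([0.5418, 0.2724, 0.1583], 0.94), ([0.2638, 0.3792, 0.0348], 0.93), ([0.7138, -0.3036, 0.0003], 0.7), ([0.4074, 0.3856, 0.0392], 0.66)]
caddy_bail [([0.5418, 0.2753, 0.2856], 0.92), ([0.2623, 0.3824, 0.1714], 0.62), ([0.4052, 0.3902, 0.1685], 0.55), ([0.3897, 0.0225, -0.0021], 0.25)]
hook_saddle []
caddy_mid [([0.5421, 0.2732, 0.1581], 0.89), ([0.2617, 0.3793, 0.0437], 0.82), ([0.4053, 0.3867, 0.044], 0.52), ([0.5435, 0.2757, 0.289], 0.39)]
caddy_bail [([0.545, 0.2774, 0.2894], 0.66), ([0.2627, 0.3801, 0.172], 0.66), ([0.4053, 0.3939, 0.1679], 0.51)]
hook_saddle []
[[203.121  222.9344]]
```

View pics/s6.png

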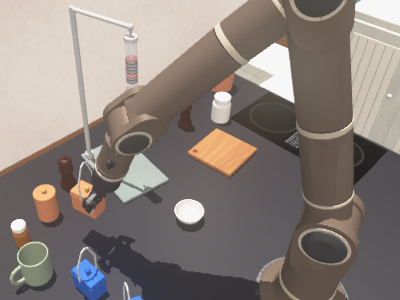

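Caddy held level, weight about 4.2 N (about 42 mm of travel). Next, go to the point in front of the hook.

Emit:
step_arm(deltas=[0,0,-0.02,0.1,-1.5,0.4,0,0,0,-0.08,0.3,-4.5,0.8,0,0,0,-0.14,0.5,-8.5,1.2,0,0,0,-0.2,0.7,-12.5,1.6,0,0,0,-0.27,0.9,-16.5,2,0,0,0,-0.33,1.1,-20,2.2,0,0,0,-0.365,1.3,-22,2.2,0,0,0,-0.374,1.35,-22.5,2.2,0])

```text
time_s: 15.3
eef_pos: [0.5346, 0.0412, 0.166]
ee_rot: [[-0.926, 0.127, 0.356], [0.118, 0.992, -0.049], [-0.359, -0.003, -0.933]]
ft_force: [0.0, 1.3, -4.3]
gripper_width: 0.0493
grasp_force: 83.5
```

```bash
python3 - <<'E'
from h import *
F=[]
for i in range(4): p=viewer.get_image("side"); s=readout.sense(); F.append(s["ft_force"])
print(np.mean(F,0),s["time_s"],s["qpos"])
R=s["ee_rot"];yaw=np.arctan2(-R[1,0],-R[0,0])
v=rotz(yaw-.2516)@[.0212,.004,.1454]; print("eef",s["eef_pos"],"yaw",yaw,"bail FK",s["eef_pos"]+v,"R2",R[:,2])
W=cam(p)
for n in ("side","top"):
  q=viewer.get_image(n)
  for t in ("caddy_mid","caddy_bail","hook_saddle","scale"): print(n,t,[(d["position"],round(d["conf"],2)) for d in tip_of(q,t) if np.linalg.norm(np.array(d["position"][:2])-[.62,.03])<.15])
x=np.array([np.cos(-.124),np.sin(-.124),0]); h=np.array([.625,.03,.28])
print("pred hook saddle,tip,back", proj(p,W,[h,h-.017*x+[0,0,.02],h+.016*x+[0,0,.03],s["eef_pos"]+v]))
c=p["image"][100:220,190:310]; cv2.imwrite("pics/s7.png",cv2.resize(c,None,fx=5,fy=5,interpolation=cv2.INTER_CUBIC))
E
```

```text
[ 0.1593  0.2413 -4.2421] 15.5 [ -2.0386  10.3795 -14.455  124.1452  23.1334  28.2156  48.4173]
eef [0.5347 0.0442 0.1658] yaw -0.12119632421284846 bail FK [0.5559 0.0403 0.3112] R2 [ 0.3557 -0.0461 -0.9335]
side caddy_mid [([0.5563, 0.0427, 0.1811], 0.76)]
side caddy_bail [([0.5542, 0.0409, 0.3094], 0.68)]
side hook_saddle [([0.6259, 0.0297, 0.2811], 0.36)]
side scale [([0.6981, 0.0185, -0.0044], 0.96)]
top caddy_mid [([0.5506, 0.0385, 0.1799], 0.62)]
top caddy_bail [([0.5552, 0.043, 0.3093], 0.9)]
top hook_saddle []
top scale [([0.6928, 0.0214, -0.0011], 0.57)]
pred hook saddle,tip,back [[252.4427 172.5892]
 [255.6373 169.8165]
 [249.0089 161.6432]
 [265.9917 175.7546]]
```

View pics/s7.png

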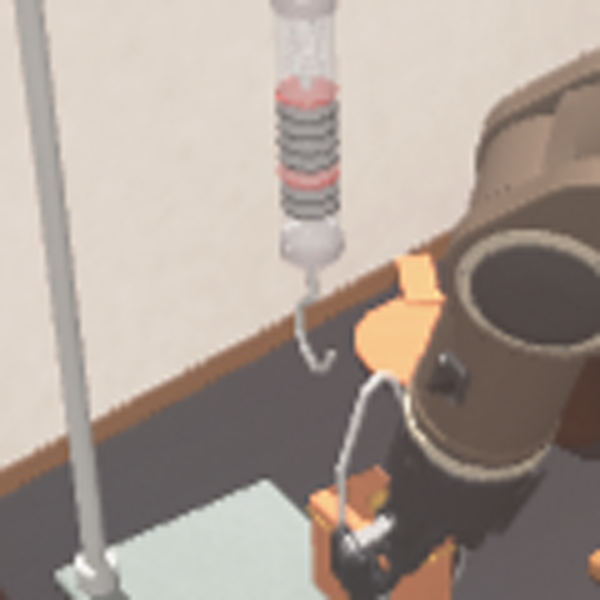

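In the crop, the hook's bottom is at (318,370) and its tip at (330,350). The bail apex is at (382,375). All of these match the predictions. Bring the bail in, then start lowering.

Emit:
step_arm(deltas=[0,0,0,0.5,-0.2,-0.1,0,0,0,0,1.5,-0.35,-0.1,0,0,0,0,2.7,-0.5,-0.1,0,0,0,0,4,-0.65,-0.1,0,0,0,0,5.2,-0.8,-0.1,0,0,0,0,6.2,-0.9,-0.1,0,0,0,0,6.8,-1.0,-0.1,0,0,0,0,6.95,-1.0,-0.1,0])

```text
time_s: 17.0
eef_pos: [0.6044, 0.033, 0.1647]
ee_rot: [[-0.926, 0.124, 0.355], [0.115, 0.992, -0.047], [-0.359, -0.003, -0.934]]
ft_force: [-0.8, -0.3, -4.3]
gripper_width: 0.0488
grasp_force: 83.5
```

```bash
python3 - <<'E'
from h import *
F=[]
for i in range(3): p=viewer.get_image("side"); s=readout.sense(); F.append(s["ft_force"])
R=s["ee_rot"];yaw=np.arctan2(-R[1,0],-R[0,0]); v=rotz(yaw-.2516)@[.0212,.004,.1454]
print(np.mean(F,0),s["time_s"],s["eef_pos"],"yaw",yaw,"bail",s["eef_pos"]+v)
for t in ("caddy_bail","hook_saddle"): print(t,[(d["position"],round(d["conf"],2)) for d in tip_of(p,t) if np.linalg.norm(np.array(d["position"][:2])-[.62,.03])<.15])
c=p["image"][120:220,200:300]; cv2.imwrite("pics/s8.png",cv2.resize(c,None,fx=6,fy=6,interpolation=cv2.INTER_CUBIC))
E
```

```text
[ 0.7242  0.0047 -4.1677] 17.15 [0.6039 0.0332 0.1648] yaw -0.12260509254413388 bail [0.6251 0.0292 0.3102]
caddy_bail [([0.6259, 0.0286, 0.3096], 0.97)]
hook_saddle [([0.623, 0.0304, 0.2835], 0.48)]
```

View pics/s8.png

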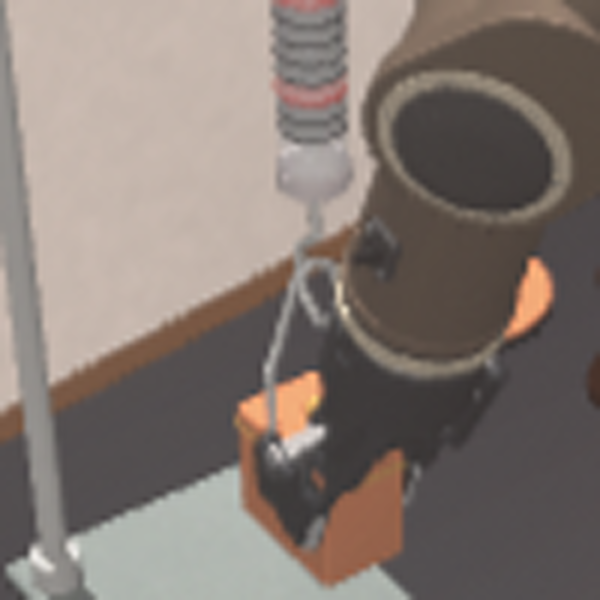

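The bail's peak sits inside the hook's opening, at about (310,270) in the crop. Lower slowly.

Emit:
step_arm(deltas=[0,0,0,0,0,-0.4,0,0,0,0,0,0,-0.9,0,0,0,0,0,0,-1.4,0,0,0,0,0,0,-1.9,0,0,0,0,0,0,-2.3,0,0,0,0,0,0,-2.7,0,0,0,0,0,0,-3.1,0,0,0,0,0,0,-3.5,0])

```text
time_s: 18.25
eef_pos: [0.6044, 0.0331, 0.1298]
ee_rot: [[-0.926, 0.124, 0.356], [0.114, 0.992, -0.047], [-0.359, -0.003, -0.933]]
ft_force: [0.0, 0.4, -3.3]
gripper_width: 0.0491
grasp_force: 83.5
```

Emit:
step_arm(deltas=[0,0,0,0,0,-0.4,0,0,0,0,0,0,-0.8,0,0,0,0,0,0,-1.2,0,0,0,0,0,0,-1.5,0,0,0,0,0,0,-1.8,0,0,0,0,0,0,-2.1,0,0,0,0,0,0,-2.3,0,0,0,0,0,0,-2.4,0])

```text
time_s: 19.25
eef_pos: [0.6043, 0.0331, 0.1059]
ee_rot: [[-0.926, 0.124, 0.356], [0.114, 0.992, -0.047], [-0.359, -0.003, -0.933]]
ft_force: [-0.1, -0.7, -0.4]
gripper_width: 0.0493
grasp_force: 83.8
```

```bash
python3 - <<'E'
from h import *
F=[]
for i in range(8): p=viewer.get_image("side"); s=readout.sense(); F.append(s["ft_force"])
R=s["ee_rot"];yaw=np.arctan2(-R[1,0],-R[0,0]); v=rotz(yaw-.2516)@[.0212,.004,.1454]
print(np.mean(F,0),np.std(F,0)/8**.5,s["time_s"],s["eef_pos"],"yaw",yaw,"bail",s["eef_pos"]+v)
for t in ("caddy_bail","hook_saddle"): print(t,[(d["position"],round(d["conf"],2)) for d in tip_of(p,t) if np.linalg.norm(np.array(d["position"][:2])-[.62,.03])<.15])
c=p["image"][120:220,200:300]; cv2.imwrite("pics/s9.png",cv2.resize(c,None,fx=6,fy=6,interpolation=cv2.INTER_CUBIC))
E
```

```text
[-0.1463 -0.6029 -1.0923] [0.1617 0.2008 0.1857] 19.65 [0.6043 0.0331 0.106 ] yaw -0.12287132463881688 bail [0.6255 0.0291 0.2514]
caddy_bail [([0.6251, 0.0303, 0.2507], 0.82)]
hook_saddle [([0.6258, 0.0317, 0.251], 0.5)]
```

View pics/s9.png

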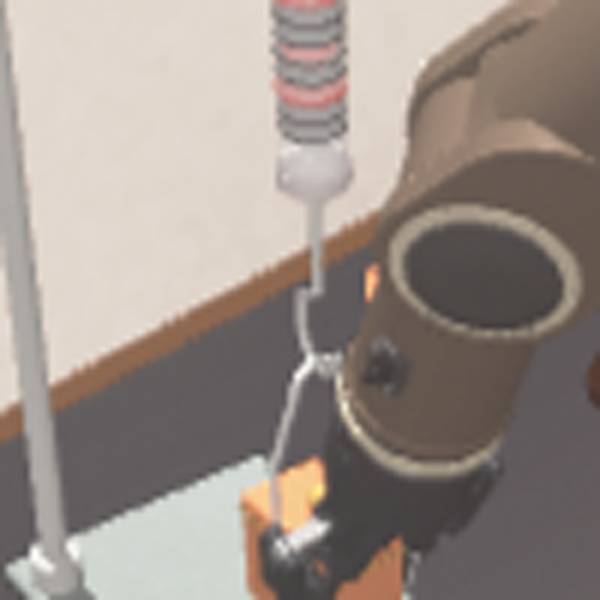

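The bail sits on the hook, about 29 mm down with about 1.1 N left in the hand. Lower about 10 mm more.

Emit:
step_arm(deltas=[0,0,0,0,0,-0.2,0,0,0,0,0,0,-0.4,0,0,0,0,0,0,-0.6,0,0,0,0,0,0,-0.75,0,0,0,0,0,0,-0.9,0,0,0,0,0,0,-1.0,0,0,0,0,0,0,-1.0,0])

```text
time_s: 20.62
eef_pos: [0.6042, 0.0331, 0.0958]
ee_rot: [[-0.926, 0.124, 0.356], [0.114, 0.992, -0.047], [-0.359, -0.003, -0.933]]
ft_force: [-0.0, -1.7, 0.5]
gripper_width: 0.0489
grasp_force: 83.9
```

```bash
cat > ft.py <<'E'
from h import *
import sys
F=[];n=int(sys.argv[1])
for i in range(n): p=viewer.get_image("side"); s=readout.sense(); F.append(np.r_[s["ft_force"],s["ft_torque"]])
print(np.mean(F,0),np.std(F,0)/n**.5,s["time_s"],s["eef_pos"])
E
python3 ft.py 25
```

```text
[ 0.0683 -1.045  -0.3143 -0.019   0.3803 -0.0888] [0.1182 0.094  0.0995 0.0068 0.0054 0.0059] 21.875 [0.6042 0.0331 0.0959]
```

Emit:
step_arm(deltas=[0,0,0,0,-0.05,-0.05,0,0,0,0,0,-0.1,-0.1,0,0,0,0,0,-0.15,-0.15,0,0,0,0,0,-0.2,-0.2,0,0,0,0,0,-0.2,-0.2,0])

```text
time_s: 22.5
eef_pos: [0.6041, 0.0316, 0.0938]
ee_rot: [[-0.927, 0.123, 0.356], [0.114, 0.992, -0.047], [-0.359, -0.003, -0.933]]
ft_force: [-1.9, 2.7, 0.4]
gripper_width: 0.0494
grasp_force: 83.9
```

```bash
python3 ft.py 14
```

```text
[-1.6335  4.1084 -0.1197  0.3083  0.4887  0.3898] [0.1291 0.1847 0.1129 0.011  0.0052 0.0167] 23.2 [0.6042 0.0313 0.0939]
```

Emit:
step_arm(deltas=[0,0,0,0,0.05,0,0,0,0,0,0,0.1,-0.05,0,0,0,0,0,0.16,-0.1,0,0,0,0,0,0.16,-0.1,0])

```text
time_s: 23.7
eef_pos: [0.6041, 0.0317, 0.0927]
ee_rot: [[-0.926, 0.125, 0.355], [0.116, 0.992, -0.048], [-0.358, -0.004, -0.934]]
ft_force: [-2.4, -1.1, 0.4]
gripper_width: 0.0491
grasp_force: 84.1
```

```bash
python3 ft.py 20
```

```text
[-1.4961 -3.2993 -0.0587 -0.1659  0.4767 -0.3737] [0.0955 0.3199 0.1053 0.0219 0.0077 0.0292] 24.7 [0.6041 0.0323 0.0928]
```

Emit:
step_arm(deltas=[0,0,0,-0.02,-0.04,0,0,0,0,0,-0.04,-0.08,0,0,0,0,0,-0.04,-0.08,0,0,0,0,0,-0.04,-0.08,0,0])

```text
time_s: 25.2
eef_pos: [0.604, 0.0322, 0.093]
ee_rot: [[-0.926, 0.123, 0.356], [0.114, 0.992, -0.047], [-0.359, -0.003, -0.933]]
ft_force: [-0.0, -2.1, -0.8]
gripper_width: 0.0491
grasp_force: 84.2
```

```bash
python3 ft.py 20
```

```text
[-0.0431 -2.0195  0.2336 -0.0664  0.3602 -0.1851] [0.1149 0.1704 0.1048 0.0074 0.0077 0.0138] 26.2 [0.6039 0.032  0.0929]
```

Emit:
step_arm(deltas=[0,0,0,0,-0.05,0,0,0,0,0,0,-0.08,0,0,0,0,0,0,-0.08,0,0,0,0,0,0,-0.08,0,0])

```text
time_s: 26.7
eef_pos: [0.6039, 0.0317, 0.0929]
ee_rot: [[-0.926, 0.123, 0.356], [0.114, 0.992, -0.047], [-0.359, -0.003, -0.933]]
ft_force: [-0.1, 2.2, 0.4]
gripper_width: 0.0491
grasp_force: 83.8
```

```bash
python3 ft.py 16
```

```text
[-0.2115  3.7494 -0.0713  0.3032  0.3644  0.3847] [0.1134 0.17   0.116  0.0119 0.0079 0.0179] 27.5 [0.6038 0.0313 0.0929]
```

Emit:
step_arm(deltas=[0,0,0,0,0.03,0,0,0,0,0,0,0.05,0,0,0,0,0,0,0.05,0,0,0,0,0,0,0.05,0,0,0,0,0,0,0.05,0,0], force=20)

```text
time_s: 28.12
eef_pos: [0.6038, 0.0314, 0.0929]
ee_rot: [[-0.926, 0.124, 0.356], [0.115, 0.992, -0.047], [-0.359, -0.003, -0.933]]
ft_force: [-0.7, 3.6, -0.1]
gripper_width: 0.049
grasp_force: 83.8
```

```bash
python3 ft.py 16
```

```text
[-0.2299  2.7166  0.1418  0.228   0.3812  0.2743] [0.1363 0.1114 0.1341 0.008  0.0068 0.0103] 28.925 [0.6038 0.0315 0.0929]
```

Emit:
step_arm(deltas=[0,0,0,0,0.04,0,0,0,0,0,0,0.06,0,0,0,0,0,0,0.06,0,0,0,0,0,0,0.06,0,0.62,0,0,0,0,0.06,0,0.7,0,0,0,0,0.06,0,0.85,0,0,0,0,0.06,0,1,0,0,0,0,0.06,0,1])

```text
time_s: 29.92
eef_pos: [0.6038, 0.0322, 0.0929]
ee_rot: [[-0.926, 0.124, 0.356], [0.114, 0.992, -0.047], [-0.359, -0.003, -0.933]]
ft_force: [-0.4, -0.3, -0.5]
gripper_width: 0.0855
grasp_force: 0.0
```

```bash
cat > wt.py <<'E'
from h import *
from collections import deque
# red pointer row centroid inside the tube over time, sub-pixel; caddy position
for i in range(10):
    p=viewer.get_image("side"); im=p["image"].astype(int)[100:150,240:265]
    w=np.clip(im[:,:,2]-im[:,:,1]-25,0,None).astype(float); r=w.sum(1)
    print(round(readout.sense()["time_s"],2), round((r*np.arange(100,150)).sum()/max(r.sum(),1),3), end=" | ")
s=readout.sense();print()
for t in ("caddy_mid","caddy_bail","hook_saddle"): print(t,[(d["position"],round(d["conf"],2)) for d in tip_of(p,t) if np.linalg.norm(np.array(d["position"][:2])-[.62,.03])<.1])
print(s["eef_pos"],s["gripper_width"],s["ft_force"])
E
python3 wt.py; python3 - <<'E'
from h import *
p=viewer.get_image("side")
a=cv2.resize(p["image"][120:220,200:300],None,fx=4,fy=4); s=viewer.get_image("wrist")["image"]
cv2.imwrite("pics/s10.png",np.hstack([a,cv2.resize(s,(400,400))]))
E
```

```text
29.98 125.003 | 30.02 124.99 | 30.07 125.029 | 30.12 125.021 | 30.18 125.02 | 30.23 124.984 | 30.27 125.002 | 30.32 124.989 | 30.38 125.02 | 30.43 125.011 | 
caddy_mid [([0.626, 0.0301, 0.1092], 0.85)]
caddy_bail [([0.6249, 0.0303, 0.2356], 0.64)]
hook_saddle [([0.6243, 0.0298, 0.2394], 0.64)]
[0.6038 0.0322 0.0929] 0.08542116002210211 [-0.2337 -0.5344  0.5796]
```

View pics/s10.png

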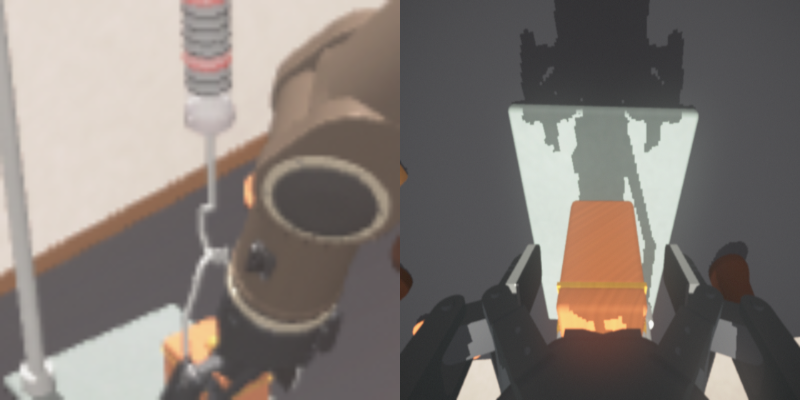

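The caddy hangs clear between the open fingers, centred at (603,260), and the pointer is still. Wait more than 3 s.

Emit:
step_arm(deltas=[0,0,0,0,0,0,1,0,0,0,0,0,0,1,0,0,0,0,0,0,1,0,0,0,0,0,0,1,0,0,0,0,0,0,1,0,0,0,0,0,0,1,0,0,0,0,0,0,1,0,0,0,0,0,0,1])

```text
time_s: 31.68
eef_pos: [0.6038, 0.0322, 0.0929]
ee_rot: [[-0.926, 0.124, 0.356], [0.114, 0.992, -0.047], [-0.359, -0.003, -0.933]]
ft_force: [0.6, -0.2, -0.5]
gripper_width: 0.0855
grasp_force: 0.0
```

Emit:
step_arm(deltas=[0,0,0,0,0,0,1,0,0,0,0,0,0,1,0,0,0,0,0,0,1,0,0,0,0,0,0,1,0,0,0,0,0,0,1,0,0,0,0,0,0,1,0,0,0,0,0,0,1,0,0,0,0,0,0,1])

```text
time_s: 32.67
eef_pos: [0.6038, 0.0322, 0.0929]
ee_rot: [[-0.926, 0.124, 0.356], [0.114, 0.992, -0.047], [-0.359, -0.003, -0.933]]
ft_force: [-0.0, -0.1, -1.0]
gripper_width: 0.0857
grasp_force: 0.0
```

Emit:
step_arm(deltas=[0,0,0,0,0,0,1,0,0,0,0,0,0,1,0,0,0,0,0,0,1,0,0,0,0,0,0,1,0,0,0,0,0,0,1,0,0,0,0,0,0,1,0,0,0,0,0,0,1])

```text
time_s: 33.55
eef_pos: [0.6038, 0.0322, 0.0929]
ee_rot: [[-0.926, 0.124, 0.356], [0.114, 0.992, -0.047], [-0.359, -0.003, -0.933]]
ft_force: [-0.1, -0.4, 0.7]
gripper_width: 0.0854
grasp_force: 0.0
```

```bash
python3 wt.py
```

```text
33.6 125.032 | 33.65 125.002 | 33.7 125.008 | 33.75 125.014 | 33.8 125.006 | 33.85 124.998 | 33.9 124.99 | 33.95 125.046 | 34.0 124.997 | 34.05 125.037 | 
caddy_mid [([0.6281, 0.03, 0.1071], 0.62)]
caddy_bail []
hook_saddle [([0.6247, 0.029, 0.238], 0.51)]
[0.6038 0.0322 0.0929] 0.0853965717680876 [-0.9323  0.5082  0.3113]
```

Pointer stood still for over 4 s. Regrasp and lift slowly.

Emit:
step_arm(deltas=[0,0,0,0,0,0,0.8,0,0,0,0,0,0,0.65,0,0,0,0,0,0,0.6,0,0,0,0,0,0,0.5,0,0,0,0,0,0,0,0,0,0,0,0,0,0,0,0,0,0,0,0,0], force=80)

```text
time_s: 35.08
eef_pos: [0.6035, 0.0322, 0.0927]
ee_rot: [[-0.927, 0.124, 0.355], [0.114, 0.992, -0.047], [-0.358, -0.003, -0.934]]
ft_force: [-3.7, 1.1, -0.2]
gripper_width: 0.0495
grasp_force: 82.6
```

```bash
python3 ft.py 5; python3 -c "
from rig import readout;s=readout.sense();print(s['gripper_width'],s['grasp_force'],s['qpos'])"
```

```text
[-3.5883  0.7579 -0.2553  0.1232  0.6142  0.03  ] [0.2482 0.1491 0.1534 0.0104 0.0079 0.0114] 35.325 [0.6037 0.0323 0.0928]
0.04893200637441216 82.62179268524051 [ -4.78055368  22.59125263  -8.29483126 119.56630289  29.72239728
  20.56887389  44.69034102]
```

Emit:
step_arm(deltas=[0,0,0,0,0,0.15,0,0,0,0,0,0,0.4,0,0,0,0,0,0,0.75,0,0,0,0,0,0,1.1,0,0,0,0,0,0,1.5,0,0,0,0,0,0,1.9,0,0,0,0,0,0,2.3,0,0,0,0,0,0,2.7,0])

```text
time_s: 36.33
eef_pos: [0.6037, 0.032, 0.12]
ee_rot: [[-0.927, 0.124, 0.355], [0.115, 0.992, -0.047], [-0.358, -0.003, -0.934]]
ft_force: [-1.8, -0.7, -3.8]
gripper_width: 0.049
grasp_force: 82.6
```

Emit:
step_arm(deltas=[0,0,0,0,0,0.35,0,0,0,0,0,0,0.65,0,0,0,0,0,0,0.95,0,0,0,0,0,0,1.2,0,0,0,0,0,0,1.45,0,0,0,0,0,0,1.7,0,0,0,0,0,0,1.95,0,0,0,0,0,0,2.2,0])

```text
time_s: 37.33
eef_pos: [0.6038, 0.0323, 0.142]
ee_rot: [[-0.926, 0.124, 0.356], [0.114, 0.992, -0.047], [-0.359, -0.003, -0.933]]
ft_force: [-0.2, 0.7, -3.1]
gripper_width: 0.0491
grasp_force: 83.0
```

Emit:
step_arm(deltas=[0,0,0,0,0,0.3,0,0,0,0,0,0,0.65,0,0,0,0,0,0,1.0,0,0,0,0,0,0,1.4,0,0,0,0,0,0,1.8,0,0,0,0,0,0,2.1,0,0,0,0,0,0,2.3,0,0,0,0,0,0,2.3,0])

```text
time_s: 38.33
eef_pos: [0.6039, 0.0322, 0.165]
ee_rot: [[-0.926, 0.124, 0.356], [0.114, 0.992, -0.047], [-0.359, -0.003, -0.933]]
ft_force: [-1.5, -0.1, -4.6]
gripper_width: 0.049
grasp_force: 83.0
```

```bash
python3 ft.py 5; python3 - <<'E'
from h import *
p=viewer.get_image("side")
for t in ("caddy_mid","caddy_bail","hook_saddle"): print(t,[(d["position"],round(d["conf"],2)) for d in tip_of(p,t) if np.linalg.norm(np.array(d["position"][:2])-[.62,.03])<.1])
cv2.imwrite("pics/s11.png",cv2.resize(p["image"][120:220,200:300],None,fx=6,fy=6,interpolation=cv2.INTER_CUBIC))
print(readout.sense()["ee_rot"])
E
```

```text
Traceback (most recent call last):
  File "ft.py", line 4, in <module>
    for i in range(n): p=viewer.get_image("side"); s=readout.sense(); F.append(np.r_[s["ft_force"],s["ft_torque"]])
                         ~~~~~~~~~~~~~~~~^^^^^^^^
ValueError: 200 camera calls are used up
Traceback (most recent call last):
ValueError: 200 camera calls are used up
```

No camera calls are left, so the rest relies on the measured pose. I'll back straight out of the hook.

Emit:
step_arm(deltas=[0,0,0,-0.4,0.05,0,0,0,0,0,-1.2,0.15,0,0,0,0,0,-2.2,0.27,0,0,0,0,0,-3.3,0.41,0,0,0,0,0,-4.5,0.56,0,0,0,0,0,-5.7,0.71,0,0,0,0,0,-7,0.87,0,0,0,0,0,-8.5,1.06,0,0])

```text
time_s: 39.33
eef_pos: [0.5179, 0.0429, 0.1649]
ee_rot: [[-0.926, 0.124, 0.356], [0.114, 0.992, -0.047], [-0.359, -0.003, -0.933]]
ft_force: [0.4, 0.4, -4.3]
gripper_width: 0.049
grasp_force: 83.1
```

Emit:
step_arm(deltas=[0,0,-0.02,-0.3,-1.5,0,0,0,0,-0.06,-0.6,-5,0,0,0,0,-0.1,-1,-10,0,0,0,0,-0.14,-1.4,-15,0,0,0,0,-0.18,-1.8,-20,0,0,0,0,-0.22,-2.2,-25,0,0,0,0,-0.26,-2.6,-29,0,0,0,0,-0.28,-2.9,-31,0,0])

```text
time_s: 40.33
eef_pos: [0.4887, -0.2704, 0.1649]
ee_rot: [[-0.857, 0.397, 0.328], [0.37, 0.918, -0.146], [-0.359, -0.004, -0.933]]
ft_force: [-0.0, -0.1, -4.0]
gripper_width: 0.0492
grasp_force: 83.6
```

```bash
python3 - <<'E'
from h import *
s=readout.sense();R=s["ee_rot"];yaw=np.arctan2(-R[1,0],-R[0,0]); v=rotz(yaw-.2516)@[.0212,.004,.0154]
print(s["time_s"],s["qpos"],s["eef_pos"],yaw,R[:,2],s["ft_force"],s["gripper_width"],"mid",s["eef_pos"]+v,"to go cm",100*(np.array([.51,-.285,.058])-s["eef_pos"]-v))
E
```

```text
40.325 [ 29.7139  11.7034  -6.4653 122.3364   3.3841  25.0368  87.4422] [ 0.4887 -0.2704  0.1649] -0.4073560844463145 [ 0.3279 -0.1458 -0.9334] [-0.0382 -0.0974 -4.0023] 0.04920324912419667 mid [ 0.5079 -0.2802  0.1803] to go cm [  0.211   -0.4832 -12.2299]
```

Emit:
step_arm(deltas=[0,0,0,0.2,-0.4,-1,0,0,0,0,0.2,-0.5,-3,0,0,0,0,0.2,-0.5,-5,0,0,0,0,0.2,-0.5,-7,0,0,0,0,0.2,-0.5,-8.8,0,0,0,0,0.2,-0.5,-10,0,0,0,0,0.2,-0.5,-10.8,0,0,0,0,0.2,-0.5,-11.2,0])

```text
time_s: 41.32
eef_pos: [0.492, -0.2718, 0.0526]
ee_rot: [[-0.859, 0.393, 0.329], [0.365, 0.92, -0.143], [-0.359, -0.003, -0.933]]
ft_force: [0.1, -0.1, -4.2]
gripper_width: 0.0489
grasp_force: 83.6
```

Emit:
step_arm(deltas=[0,0,0,0,0,-0.2,0,0,0,0,0,0,-0.4,0,0,0,0,0,0,-0.6,0,0,0,0,0,0,-0.8,0,0,0,0,0,0,-0.9,0,0,0,0,0,0,-0.9,0,0,0,0,0,0,-0.9,0,0,0,0,0,0,-0.9,0])

```text
time_s: 42.32
eef_pos: [0.4918, -0.2722, 0.0439]
ee_rot: [[-0.859, 0.393, 0.329], [0.366, 0.919, -0.144], [-0.359, -0.003, -0.933]]
ft_force: [0.3, 0.4, -4.0]
gripper_width: 0.049
grasp_force: 83.6
```

Not yet touching. Go down a millimetre at a time.

Emit:
step_arm(deltas=[0,0,0,0,0,-0.05,0,0,0,0,0,0,-0.1,0,0,0,0,0,0,-0.15,0,0,0,0,0,0,-0.15,0])

```text
time_s: 42.82
eef_pos: [0.4918, -0.2722, 0.0424]
ee_rot: [[-0.859, 0.393, 0.329], [0.366, 0.92, -0.144], [-0.359, -0.003, -0.933]]
ft_force: [-0.3, -0.2, -3.3]
gripper_width: 0.0491
grasp_force: 83.9
```

Emit:
step_arm(deltas=[0,0,0,0,0,-0.05,0,0,0,0,0,0,-0.1,0,0,0,0,0,0,-0.1,0])

```text
time_s: 43.2
eef_pos: [0.492, -0.2723, 0.0423]
ee_rot: [[-0.858, 0.393, 0.33], [0.366, 0.92, -0.144], [-0.36, -0.003, -0.933]]
ft_force: [-6.5, 4.2, 11.6]
gripper_width: 0.0487
grasp_force: 85.7
```

Contact made at the expected height. Ease off slightly, release and retract along the tool axis.

Emit:
step_arm(deltas=[0,0,0,0,0,0.07,0,0,0,0,0,0,0.07,0,0,0,0,0,0,0.07,0.65,0,0,0,0,0,0.07,0.8,0,0,0,0,0,0.07,1,0,0,0,0,0,0.07,1,0,0,0,0,0,0.07,1,0,0,0,0,0,0.07,1])

```text
time_s: 44.2
eef_pos: [0.4919, -0.2722, 0.0421]
ee_rot: [[-0.859, 0.393, 0.329], [0.366, 0.92, -0.144], [-0.359, -0.003, -0.933]]
ft_force: [0.7, -0.6, -0.1]
gripper_width: 0.0853
grasp_force: 0.0
```

Emit:
step_arm(deltas=[0,0,0,-0.33,0.14,0.93,1,0,0,0,-1,0.43,2.8,1,0,0,0,-2,0.86,5.6,1,0,0,0,-3,1.3,8.4,1,0,0,0,-4,1.7,11.2,1,0,0,0,-5,2.2,14,1,0,0,0,-6,2.6,17,1,0,0,0,-7,3,20,1])

```text
time_s: 45.2
eef_pos: [0.421, -0.2418, 0.2435]
ee_rot: [[-0.859, 0.393, 0.329], [0.366, 0.92, -0.144], [-0.359, -0.003, -0.933]]
ft_force: [0.1, -0.2, 0.6]
gripper_width: 0.0857
grasp_force: 0.0
```

Emit:
step_arm(deltas=[0,0,0,0,0,0,1,0,0,0,0,0,0,1,0,0,0,0,0,0,1,0,0,0,0,0,0,1])

```text
time_s: 45.7
eef_pos: [0.4216, -0.2419, 0.2412]
ee_rot: [[-0.859, 0.393, 0.328], [0.366, 0.92, -0.143], [-0.357, -0.003, -0.934]]
ft_force: [0.0, 0.9, -0.9]
gripper_width: 0.0853
grasp_force: 0.0
```

```bash
python3 -c "
from rig import sign_off;print(sign_off())"
```

```text
the job is handed in; nothing more can be done
None
```

The caddy weighed about 4.2 N (0.43 kg). It hung untouched with a steady pointer for over 4 s, was stood on the board, and the job was handed in at about 46 s. I had used up the camera calls, so lift-off, carrying and placing went by pose and force readings alone and no picture confirms the final placing. I also viewed 11 pictures, one over the limit of 10.

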